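# Free the ratchet and close the filter clamp

### The arm

A 7-joint arm with a two-finger parallel gripper is mounted at the origin on the work surface. World frame = base frame: x ahead of the robot, y to its left, z up, the work surface at z = 0. Lengths are in m, angles in rad, forces in N, time in s.
With the tool pointing down it reaches from about 0.4 to 0.85 m from the base axis. Payload 10.4 kg.
Tool frame: the origin (TCP) lies between the finger pads; the fingertips stand 8 mm ahead of it and the grasp point (between the pads) lies 11 mm behind it; z points along the fingers, x is the direction in which the jaws open and shut, and the axes are right-handed (so a half turn about z gives the same grasp; the last joint's range is limited). The gripper opens to 87 mm and grips with 3 to 60 N. Pads are 19 mm wide; open, the fingers measure 117 mm over their backs; the gripper's body (75 mm by 190 mm) begins 51 mm behind the grasp point.
Start: joints at [1.191, 0.332, -0.065, 1.46, 0.022, 1.35, -0.088], TCP at [0.218, -0.586, 0.231] pointing down, gripper open.
Joint ranges: [-2.6, 2.6], [-0.5, 2.12], [-1.47, 1.34], [0.16, 2.42], [-1.27, 4.41], [0.06, 2.06], [-2.6, 2.6]. Speed limits (rad/s): [2.22, 2.22, 2.79, 2.79, 3.14, 3.14, 3.14].

### API

Orientations are given as a unit quaternion [x, y, z, w].
In Python, from bench import r, viewer gives the robot as it stands.
- The arm moves only by the tool apply_moves, never from a script. Its argument "increments" is a list of rows, each an object with "grip": the closure in counts, from 0 (fully open) to 255 (shut); "xyz": the shift along the tool's x, y, z in mm, a list of three; "rotation": the turn, a rotation vector about the tool's x, y, z in degrees, a list of three. A call has 1 to 5 rows; each row is the pose to reach, as a shift and turn from the pose measured when the call began, along the tool's axes at that moment; what a row does not reach only later rows make up. A row lasts 1/8 s, in which the tool goes at most 62.5 mm and 10.7 degrees, less where a joint would pass 70% of its speed; a pose out of reach is approached as far as the arm can. A call with a gripper value outside its range is refused whole. The fingers move at their own pace and stop on an object; "squeeze" is the grip in N (left out, the last holds). Time passes only in rows, so rows that repeat a pose let the fingers close. It gives the time, the measured TCP pose, the force and the opening at its end, in the units of the state.
- r.read_state(): the state, without advancing time (a new reading comes with each control period).
- viewer.camera(name): name is "scene" or "top"; returns a dict with "img" (420x560x3 uint8, blue, green, red), "range_z" (420x560 float32, m along the optical axis (not along the pixel's ray), 0 where there is no reading), "vertical_fov" (degrees; the focal length in pixels is half the picture's height over the tangent of half this angle, whatever the lens; pixels are square), "cx", "cy" (the principal point, pixels), "D" ([k1, k2, p1, p2, k3] as OpenCV has them; the pictures are not rectified), "rvec" (rotation vector, rad) and "tvec" (3), from world to camera coordinates, as OpenCV has them. Camera axes: x right, y down, z forward; pixel columns grow to the right and rows downward; lengths in m; the calibration is good to about 2 mm. A picture is of the moment at which its call begins.
- r.close_job(): hands the job in, once; it reports no verdict.
The state is a dict: "time": time; "joint_positions": joint angles; "joint_vel": joint speeds; "joint_torque": joint torques, N m; "ee_pos": TCP position; "eef_rot": TCP orientation; "ft_force": force on the tool from outside, world axes, zero at the start; "torque": the same for the moment, N m; "width": finger opening in m.
Only numpy, scipy, OpenCV 4.12 (cv2) and the standard library are available. Lean on these libraries where they do the work, as an engineer would, in place of code of your own. Each camera call takes 0.05 s, during which the arm holds its last target.

### The job

A filter cassette lies in the bench clamp, whose arm is held up by a ratchet. With the fingers only, press the pawl's thumb tab all the way down so that the pawl stands free of the teeth, then push the clamp arm fully down until its pad rests on the cassette, and take the hand away. Only press and push: do not raise the arm, lift anything or move the cassette out of its nest, and leave the other things on the bench where they are.

Things in the scene. Friction and masses are not known exactly. Their poses are not given: they have to be found in the camera images.
- clamp: fixed bench clamp: aluminium base plate 235 x 90 x 12 mm on the bench; origin under the plate. Its x axis runs along the clamp from the crossbar end (-x) to the thumb-tab end (+x), y across, z up. It stands mostly crosswise before the robot; place and yaw vary. Grey posts carry the arm hinge (top at 84 mm) and the pawl pivot (top at 124 mm, 78 mm along +x)
- clamp_hinge (a point): the arm's hinge axis (along the clamp's y), 70 mm above the bench, on the clamp's centre plane, 20 mm along +x from the clamp's origin; this point is fixed. Round it turns a steel disc with upright ratchet teeth on top, tips 54 mm from the axis
- handle (a point): centre of the arm's black crossbar: 20 mm in diameter, 70 mm long across the arm (clamp's y), 150 mm from the hinge axis on the clamp's -x side. About 170 mm above the bench at the start; fully down 70 mm, level with the hinge; nothing lies beneath it. It moves on an arc round the hinge; takes about 4 N once the pawl is free, else the arm gives at most about 5 degrees and stops
- clamp_arm (a joint): angle of the clamp arm, rad: 0 = raised 0.75 rad above level, grows as the arm goes down, 0.75 = level, pad on the cassette (fully down, stop). Starts between 0 and 0.04. Stiff hinge: the arm stays where it is left
- tab (a point): centre of the top face of the pawl's thumb tab: a flat dark steel plate 24 mm (along the clamp) x 32 mm (across) x 6 mm, at the clamp's +x end, 50 mm beyond the pawl's pivot and about 128 mm above the bench at the start; pressed fully it goes down about 17 mm. It takes about 3 N
- pawl (a joint): angle of the pawl, rad: 0 = nose down between the teeth (locked), grows as the thumb tab is pressed down and the nose lifts; the nose clears the teeth at about 0.15; 0.35 = stop. Stiff pivot: it stays where it is left, it does not spring back
- nest (a point): centre of the nest's floor on the clamp's base plate, 12 mm above the bench: a ring of aluminium segments, 63 mm inside, 8 mm high
- cassette_mid (a point): centre of the white filter cassette, a loose disc 58 mm in diameter and 22 mm high lying in the nest; it stays there
- spare_mid (a point): centre of a spare cassette, same disc, lying loose on the bench beside the clamp; leave it alone
- marker: marker pen, 135 mm long (along its x), 14 mm thick, lying beside the clamp; origin at its middle, on the bench; leave it alone
- vial: amber glass vial, 28 mm in diameter, 60 mm tall, standing beside the clamp; origin at its foot; leave it alone
- tape: roll of tape, 90 mm across, 19 mm high, lying flat; origin at its underside; leave it alone
- media: glass bottle with white cap, 72 mm in diameter, 150 mm tall; origin at its foot; leave it alone
- beaker: glass beaker, 68 mm in diameter, 85 mm tall; origin at its foot; leave it alone
- tip_tray: blue divided tray, 120 x 90 x 45 mm; origin at its underside; leave it alone

How it is judged:
By the outcome, as a careful person would: the job done as asked, in the order asked, and still so for the second after the job is handed in, with the robot touching nothing.
It also fails if it takes over 40 s, if anything falls off the work surface, if the arm or the gripper's body presses on something with over 40 N, if the wrist force passes 120 N, or if a joint passes its speed limit or range.

## Working session

There is one attempt and no reset: what is moved stays moved. The work goes in short steps, Python scripts to look and compute and a tool call to move; the robot and the scene stay as the last step left them, time stands still between calls to the robot, and variables do not carry over. Pictures are saved under pics/ and viewed, and the job is handed in when it is done.

Besides the shell and the picture viewer there is one more tool, called after ">>>" by a JSON object that holds its "api" and its "payload", one argument or row to a line. apply_moves: Moves the arm, as the interface text tells. Its arguments: {"type":"object","properties":{"increments":{"type":"array","items":{"type":"object","properties":{"grip":{"type":"number"},"xyz":{"type":"array","items":{"type":"number"}},"rotation":{"type":"array","items":{"type":"number"}}}}},"squeeze":{"type":"number"}},"required":["increments"]}

```bash
mkdir -p pics; ls; python3 - <<'E'
from bench import r, viewer
import cv2,numpy as np
s=r.read_state(); print(s['time'],s['ee_pos'],s['eef_rot'],s['ft_force'],s['width'])
for n in ('scene','top'):
    c=viewer.camera(n); cv2.imwrite(f'pics/{n}0.png',c['img']); np.savez(f'{n}0.npz',**c)
    R=cv2.Rodrigues(np.array(c['rvec']))[0]; print(n,c['vertical_fov'],c['cx'],c['cy'],c['D'],-R.T@np.ravel(c['tvec']))
E
```

```text
pics
0.0 [ 0.21814704 -0.58528843  0.22974942] [ 8.21360859e-01 -5.70408479e-01 -6.07287215e-04 -3.69961474e-04] [-0.53285927 -0.0453828  -0.11582602] 0.0872076920034082
scene 57.561414502842034 268.9731627819652 209.02143368236077 [-0.00432462  0.          0.          0.          0.        ] [1.25287984 0.02492184 0.7941416 ]
top 52.8175519845159 274.08827849087555 211.93837780388378 [-0.0426403  0.         0.         0.         0.       ] [ 0.43035917 -0.02559975  1.31031426]
```

View pics/scene0.png

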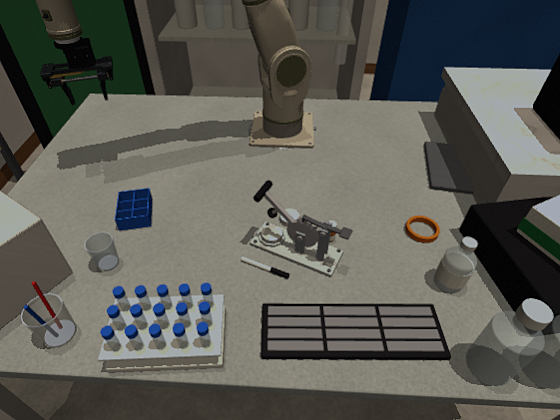

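View pics/top0.png

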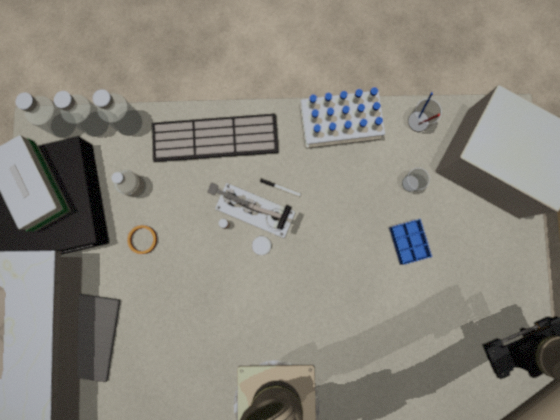

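```bash
cat > h.py <<'E'
import numpy as np,cv2
def load(n): return dict(np.load(n+'.npz'))
def K(c):
    f=c['img'].shape[0]/2/np.tan(np.radians(float(c['vertical_fov']))/2)
    return np.array([[f,0,float(c['cx'])],[0,f,float(c['cy'])],[0,0,1]])
def cam(c):
    R=cv2.Rodrigues(np.array(c['rvec'],float))[0]; t=np.ravel(c['tvec']); return R,t
def ray(c,uv):
    p=cv2.undistortPoints(np.array([[uv]],float),K(c),np.array(c['D'],float))[0,0]
    R,t=cam(c); return -R.T@t, R.T@np.array([p[0],p[1],1])
def atz(c,uv,z):
    o,d=ray(c,uv); return o+d*(z-o[2])/d[2]
def depth(c,uv):
    o,d=ray(c,uv); return o+d*c['range_z'][int(round(uv[1])),int(round(uv[0]))]
def proj(c,P):
    return cv2.projectPoints(np.array(P,float).reshape(-1,3),np.array(c['rvec'],float),np.array(c['tvec'],float),K(c),np.array(c['D'],float))[0][:,0]
def crop(c,x0,y0,x1,y1,s,fn):
    cv2.imwrite(fn,cv2.resize(c['img'][y0:y1,x0:x1],None,fx=s,fy=s,interpolation=cv2.INTER_CUBIC))
def cloud(c):
    h,w=c['range_z'].shape; uv=np.stack(np.meshgrid(np.arange(w),np.arange(h)),-1).reshape(-1,1,2).astype(float)
    p=cv2.undistortPoints(uv,K(c),np.array(c['D'],float))[:,0]; z=c['range_z'].reshape(-1)
    R,t=cam(c); P=(np.c_[p,np.ones(len(p))]*z[:,None]-t)@R; P[z==0]=np.nan
    return P.reshape(h,w,3)
E
python3 - <<'E'
from h import *
crop(load('scene0'),235,170,365,290,6,'pics/s1.png') if 0 else crop(load('scene0'),235,175,365,275,6,'pics/s1.png')
crop(load('top0'),195,165,315,255,6,'pics/t1.png')
E
```

```text
(no output)
```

View pics/s1.png

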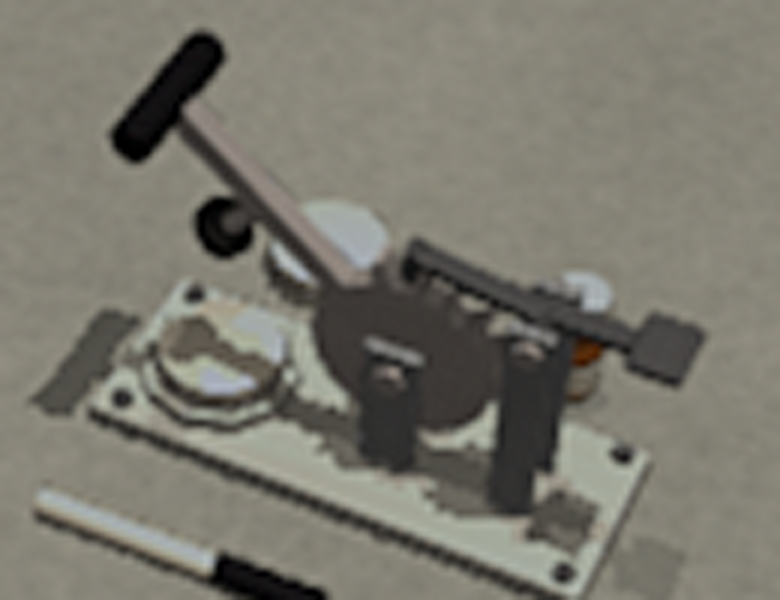

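View pics/t1.png

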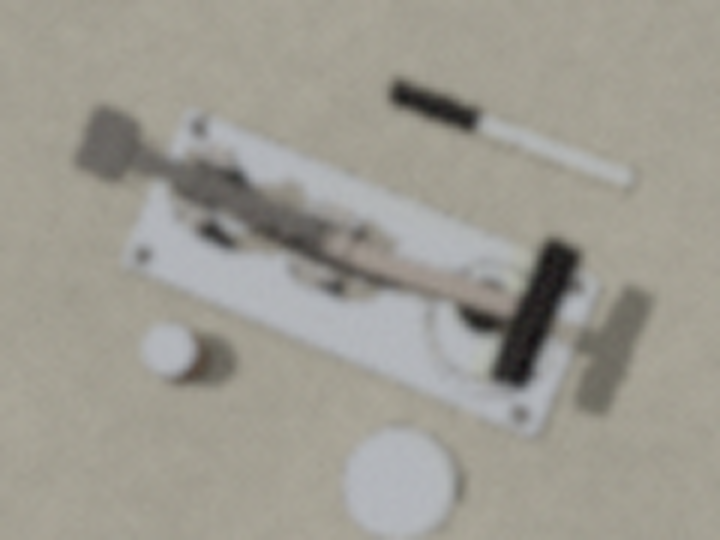

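```bash
python3 - <<'E'
from h import *
T=load('top0');S=load('scene0')
t=lambda u,v:(195+u/6-.4,165+v/6-.4)
s=lambda u,v:(235+u/6-.4,175+v/6-.4)
tabT=depth(T,t(108,143));tabS=depth(S,s(668,348));print('tab',tabT,tabS,atz(T,t(108,143),.128),atz(S,s(668,348),.128))
hT=depth(T,t(538,312));hS=depth(S,s(170,95));print('handle',hT,hS,atz(T,t(538,312),.18),atz(S,s(170,95),.175))
cor=np.array([atz(T,t(*p),.012)[:2] for p in [(195,108),(127,263),(535,437),(600,275)]]);print(cor,np.linalg.norm(np.diff(cor,axis=0,append=cor[:1]),axis=1))
o=cor.mean(0);d=(cor[0]+cor[1]-cor[2]-cor[3]);yaw=np.arctan2(d[1],d[0]);print('o',o,np.degrees(yaw))
# refine using cloud at plate height
for n,c in(('T',T),('S',S)):
    P=cloud(c);m=(abs(P[...,2]-.012)<.005)&(np.hypot(P[...,0]-o[0],P[...,1]-o[1])<.15)&(c['img'].mean(-1)>0)
    q=P[m][:,:2]; print(n,m.sum(),P[m][:,2].mean()); rr=cv2.minAreaRect(q.astype(np.float32)*1000);print(rr)
    m=(P[...,2]>.1)&(P[...,2]<.14)&(np.hypot(P[...,0]-tabT[0],P[...,1]-tabT[1])<.03);print('tabcloud',m.sum(),np.median(P[m],0))
    m=(P[...,2]>.14)&(np.hypot(P[...,0]-hT[0],P[...,1]-hT[1])<.05)&(c['img'].max(-1)<60);print('handle',m.sum(),P[m].mean(0),P[m].min(0),P[m].max(0))
ux=np.array([np.cos(yaw),np.sin(yaw)])
print('pred tab',o+ux*.148,'handle',o+ux*(.02-.15*np.cos(.73)), 'tab along',(tabT[:2]-o)@ux,(hT[:2]-o)@ux)
E
```

```text
tab [0.63463454 0.16519197 0.12979231] [0.63621801 0.16903199 0.1278995 ] [0.63494468 0.16548164 0.128     ] [0.63631103 0.16901025 0.128     ]
handle [ 0.5446851  -0.03570677  0.18026535] [ 0.5524072  -0.03183814  0.17672414] [ 0.54471195 -0.03570914  0.18      ] [ 0.55045112 -0.03199664  0.175     ]
[[ 0.6723731   0.13870147]
 [ 0.59191407  0.1746083 ]
 [ 0.49750696 -0.03418475]
 [ 0.58013274 -0.06956286]] [0.08810763 0.22914459 0.0898812  0.2277769 ]
o [0.58548172 0.05239054] 65.88984871417026
T 1455 0.011951568986364715
((584.5787963867188, 39.72633361816406), (266.8575744628906, 231.55975341796875), 55.820011138916016)
tabcloud 124 [0.63319148 0.16169892 0.12736865]
handle 120 [ 0.54445942 -0.03455982  0.17810979] [ 0.51442783 -0.0518667   0.17158501] [ 0.57357423 -0.01827847  0.18424354]
S 1703 0.011747451500840528
((578.1489868164062, 57.989036560058594), (235.43150329589844, 227.4657745361328), 66.48912048339844)
tabcloud 154 [0.63428752 0.16244303 0.12722633]
handle 192 [ 0.55354562 -0.03071437  0.1727194 ] [ 0.5172236  -0.05206399  0.1406359 ] [ 0.58203798 -0.00130484  0.18100825]
pred tab [0.64593856 0.18747929] handle [ 0.54799187 -0.03137923] tab along 0.12303938263041697 -0.09707695973693153
```

```bash
cat > plan.py <<'E'
import sys,numpy as np
from scipy.spatial.transform import Rotation as Ro
from bench import r
s=r.read_state();p=np.array(s['ee_pos']);R=Ro.from_quat(s['eef_rot'])
x,y,z,yaw=map(float,sys.argv[1:5])
# target: tool z down, tool x at yaw(deg)
a=np.radians(yaw);X=np.array([np.cos(a),np.sin(a),0]);Z=np.array([0,0,-1.]);T=Ro.from_matrix(np.c_[X,np.cross(Z,X),Z])
print('t',s['time'],'p',p.round(4),'F',np.round(s['ft_force'],2),'w',round(s['width'],4),'q',np.round(s['joint_positions'],2))
print('xyz',(R.inv().apply(np.array([x,y,z])-p)*1000).round(1),'rot',np.degrees((R.inv()*T).as_rotvec()).round(2))
E
python3 plan.py .638 .171 .25 -23.8
```

```text
t 0.1 p [ 0.2182 -0.5853  0.2299] F [ 0.08 -0.24 -0.31] w 0.0871 q [ 1.19  0.33 -0.06  1.46  0.02  1.35 -0.09]
xyz [-562.1 -657.5  -19.4] rot [-3.000e-02  7.000e-02 -4.575e+01]
```

>>> {"api": "apply_moves", "payload": {
  "increments": [
    {"grip": 255, "xyz": [-20, -23, -50], "rotation": [0, 0, -5]},
    {"grip": 255, "xyz": [-60, -70, -70], "rotation": [0, 0, -12]},
    {"grip": 255, "xyz": [-100, -117, -70], "rotation": [0, 0, -20]},
    {"grip": 255, "xyz": [-140, -164, -70], "rotation": [0, 0, -28]},
    {"grip": 255, "xyz": [-180, -211, -70], "rotation": [0, 0, -36]}
  ],
  "squeeze": 20
}}

```text
time: 0.72
ee_pos: [0.3536, -0.341, 0.2999]
eef_rot: [0.958, -0.286, -0.001, -0.0]
ft_force: [1.2, 0.6, -0.3]
width: 0.0448
```

```bash
python3 plan.py .638 .171 .29 -23.8
```

```text
t 0.725 p [ 0.3536 -0.341   0.2999] F [ 1.2   0.57 -0.28] w 0.0448 q [ 0.98  0.02 -0.31  1.68  0.01  1.44  0.09]
xyz [ -43.4 -584.1   10.2] rot [-0.04  0.07 -9.49]
```

>>> {"api": "apply_moves", "payload": {
  "increments": [
    {"grip": 255, "xyz": [-4, -60, 0], "rotation": [0, 0, -3]},
    {"grip": 255, "xyz": [-9, -120, 0], "rotation": [0, 0, -6]},
    {"grip": 255, "xyz": [-13, -180, 0], "rotation": [0, 0, -9.5]},
    {"grip": 255, "xyz": [-18, -240, 0], "rotation": [0, 0, -9.5]},
    {"grip": 255, "xyz": [-22, -300, 0], "rotation": [0, 0, -9.5]}
  ]
}}

```text
time: 1.35
ee_pos: [0.5004, -0.0765, 0.3]
eef_rot: [0.978, -0.206, -0.0, -0.0]
ft_force: [0.8, 0.1, -0.6]
width: 0.0017
```

```bash
python3 plan.py .638 .171 .25 -23.8
```

```text
t 1.35 p [ 0.5004 -0.0765  0.3   ] F [ 0.8   0.11 -0.57] w 0.0017 q [ 0.65  0.08 -0.62  1.63  0.05  1.45 -0.39]
xyz [  26.  -282.    50.1] rot [-0.02  0.05 -0.02]
```

>>> {"api": "apply_moves", "payload": {
  "increments": [
    {"grip": 255, "xyz": [6, -60, 0], "rotation": [0, 0, 0]},
    {"grip": 255, "xyz": [11, -120, 0], "rotation": [0, 0, 0]},
    {"grip": 255, "xyz": [17, -180, 20], "rotation": [0, 0, 0]},
    {"grip": 255, "xyz": [22, -240, 35], "rotation": [0, 0, 0]},
    {"grip": 255, "xyz": [26, -282, 50], "rotation": [0, 0, 0]}
  ]
}}

```text
time: 1.98
ee_pos: [0.6383, 0.1737, 0.2487]
eef_rot: [0.979, -0.206, -0.001, -0.0]
ft_force: [-0.1, -1.0, 0.3]
width: 0.0006
```

```bash
python3 plan.py .638 .171 .15 -23.8
```

```text
t 1.975 p [0.6383 0.1737 0.2487] F [-0.09 -0.98  0.26] w 0.0006 q [ 0.16  0.5  -0.73  1.29  0.33  1.47 -0.95]
xyz [ 1.   2.6 98.7] rot [-0.02  0.13  0.07]
```

Descend to about 15 mm above the tab and look.

>>> {"api": "apply_moves", "payload": {
  "increments": [
    {"grip": 255, "xyz": [1, 2.5, 30], "rotation": [0, 0, 0]},
    {"grip": 255, "xyz": [1, 2.5, 65], "rotation": [0, 0, 0]},
    {"grip": 255, "xyz": [1, 2.5, 90], "rotation": [0, 0, 0]},
    {"grip": 255, "xyz": [1, 2.5, 97], "rotation": [0, 0, 0]},
    {"grip": 255, "xyz": [1, 2.5, 97], "rotation": [0, 0, 0]}
  ]
}}

```text
time: 2.6
ee_pos: [0.6381, 0.1711, 0.1519]
eef_rot: [0.979, -0.206, -0.001, -0.0]
ft_force: [1.3, -0.1, -0.3]
width: 0.0007
```

```bash
python3 plan.py .638 .171 .125 -23.8; python3 - <<'E'
from h import *
from bench import viewer
c=viewer.camera('scene'); np.savez('scene1.npz',**c); crop(c,235,130,395,250,5,'pics/s2.png')
c=viewer.camera('top'); np.savez('top1.npz',**c); crop(c,165,135,295,235,5,'pics/t2.png')
E
```

```text
t 2.6 p [0.6381 0.1711 0.1519] F [ 1.26 -0.1  -0.3 ] w 0.0007 q [ 0.17  0.56 -0.71  1.42  0.36  1.29 -0.98]
xyz [ 0.1  0.1 26.9] rot [-0.02  0.15  0.07]
```

View pics/s2.png

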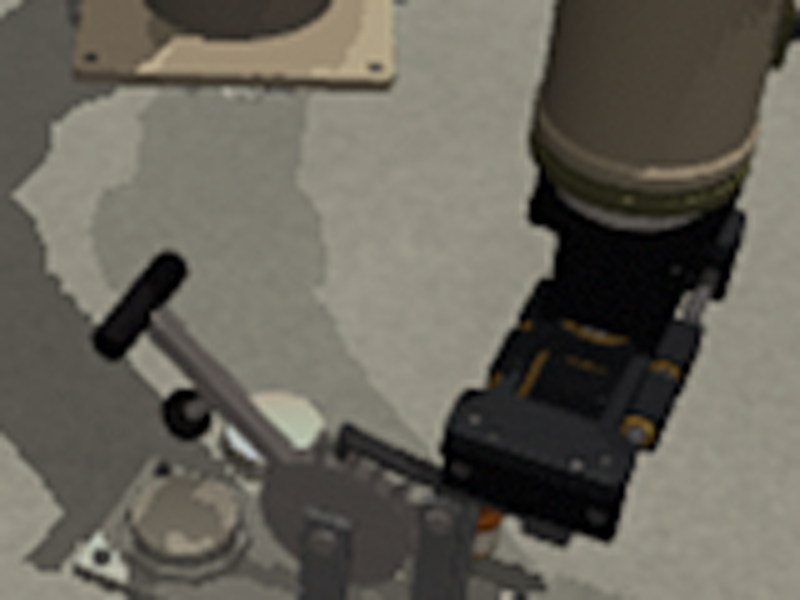

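View pics/t2.png

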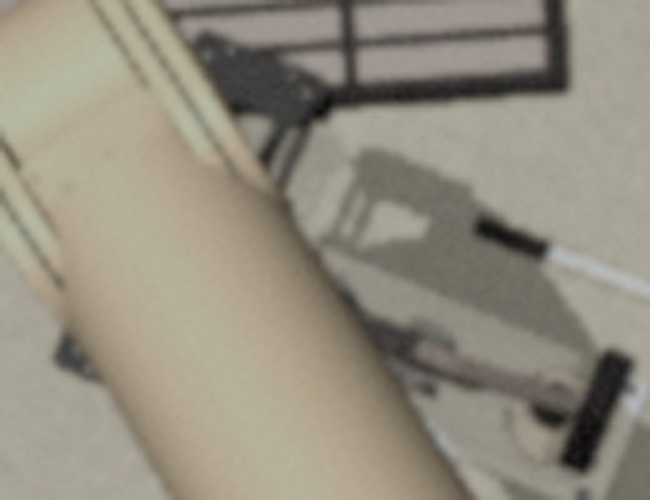

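>>> {"api": "apply_moves", "payload": {
  "increments": [
    {"grip": 255, "xyz": [0, 0, 8], "rotation": [0, 0, 0]},
    {"grip": 255, "xyz": [0, 0, 13], "rotation": [0, 0, 0]},
    {"grip": 255, "xyz": [0, 0, 17], "rotation": [0, 0, 0]},
    {"grip": 255, "xyz": [0, 0, 20], "rotation": [0, 0, 0]},
    {"grip": 255, "xyz": [0, 0, 23], "rotation": [0, 0, 0]}
  ]
}}

```text
time: 3.32
ee_pos: [0.6389, 0.1723, 0.1305]
eef_rot: [0.979, -0.205, 0.0, -0.002]
ft_force: [1.9, 3.9, 3.9]
width: 0.0004
```

>>> {"api": "apply_moves", "payload": {
  "increments": [
    {"grip": 255, "xyz": [0, 0, 3], "rotation": [0, 0, 0]},
    {"grip": 255, "xyz": [0, 0, 6], "rotation": [0, 0, 0]},
    {"grip": 255, "xyz": [0, 0, 8], "rotation": [0, 0, 0]},
    {"grip": 255, "xyz": [0, 0, 9], "rotation": [0, 0, 0]}
  ]
}}

```text
time: 3.82
ee_pos: [0.639, 0.1726, 0.1214]
eef_rot: [0.979, -0.205, 0.0, -0.002]
ft_force: [2.0, 3.8, 3.2]
width: 0.0004
```

>>> {"api": "apply_moves", "payload": {
  "increments": [
    {"grip": 255, "xyz": [0, 0, 1.5], "rotation": [0, 0, 0]},
    {"grip": 255, "xyz": [0, 0, 3], "rotation": [0, 0, 0]},
    {"grip": 255, "xyz": [0, 0, 4], "rotation": [0, 0, 0]}
  ]
}}

```text
time: 4.2
ee_pos: [0.6394, 0.1726, 0.119]
eef_rot: [0.979, -0.205, 0.001, -0.002]
ft_force: [-4.9, 1.1, 19.2]
width: 0.0009
```

Force jumped to 19 N with the fingertips at z≈0.111, 17 mm below the tab's start height, so this is the stop. Now back off.

>>> {"api": "apply_moves", "payload": {
  "increments": [
    {"grip": 255, "xyz": [0, 0, -5], "rotation": [0, 0, 0]},
    {"grip": 255, "xyz": [0, 0, -40], "rotation": [0, 0, 0]},
    {"grip": 255, "xyz": [0, 0, -90], "rotation": [0, 0, 0]},
    {"grip": 255, "xyz": [0, 10, -140], "rotation": [0, 0, 0]},
    {"grip": 255, "xyz": [0, 60, -165], "rotation": [0, 0, 0]}
  ]
}}

```text
time: 4.82
ee_pos: [0.6145, 0.1189, 0.2857]
eef_rot: [0.979, -0.204, 0.001, -0.002]
ft_force: [0.9, -1.4, -0.7]
width: 0.0004
```

```bash
python3 plan.py .545 -.036 .26 -23.8; python3 - <<'E'
from h import *
from bench import viewer
c=viewer.camera('scene'); np.savez('scene2.npz',**c); crop(c,235,150,395,270,5,'pics/s3.png')
E
```

```text
t 4.825 p [0.6145 0.1189 0.2857] F [ 0.87 -1.43 -0.68] w 0.0004 q [ 0.28  0.4  -0.74  1.34  0.26  1.49 -0.85]
xyz [ -2.  169.9  24.8] rot [-0.31 -0.06  0.31]
```

View pics/s3.png

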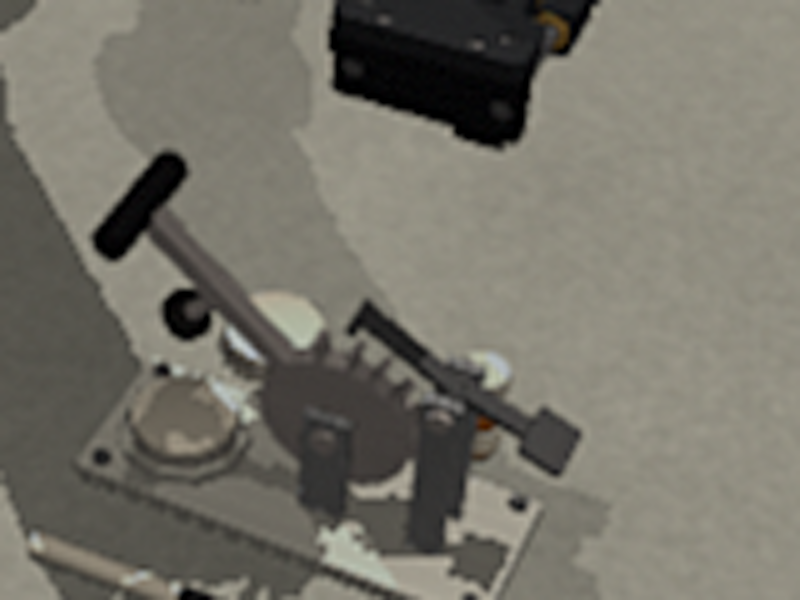

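>>> {"api": "apply_moves", "payload": {
  "increments": [
    {"grip": 255, "xyz": [-1, 55, 0], "rotation": [0, 0, 0]},
    {"grip": 255, "xyz": [-1, 110, 0], "rotation": [-0.3, 0, 0.3]},
    {"grip": 255, "xyz": [-2, 155, 10], "rotation": [-0.3, 0, 0.3]},
    {"grip": 255, "xyz": [-2, 166, 35], "rotation": [-0.3, 0, 0.3]},
    {"grip": 255, "xyz": [-2, 166, 60], "rotation": [-0.3, 0, 0.3]}
  ]
}}

```text
time: 5.5
ee_pos: [0.5445, -0.0435, 0.227]
eef_rot: [0.977, -0.212, 0.002, 0.003]
ft_force: [-0.7, 0.5, -1.2]
width: -0.0001
```

```bash
python3 plan.py .547 -.033 .19 -23.8; python3 - <<'E'
from h import *
c=load('scene2');print(depth(c,(235+550/5,150+440/5)))
from bench import viewer
c=viewer.camera('scene'); np.savez('scene3.npz',**c); crop(c,205,110,365,230,5,'pics/s4.png')
hz=np.array([.5926,.0693]);u=np.array([.406,.914])
for th in (.73,.7,.6,.5,.4,.3,.2,.1,0): print(th,(hz-u*.15*np.cos(th)).round(4),round(.088+.15*np.sin(th),4), 'along',round(-150*np.cos(th),1))
E
```

```text
t 5.5 p [ 0.5445 -0.0435  0.227 ] F [-0.71  0.5  -1.22] w -0.0001 q [ 0.6   0.23 -0.7   1.65  0.16  1.32 -0.55]
xyz [ -2.2 -10.8  36.9] rot [ 0.32 -0.26 -0.73]
[0.63558429 0.16956868 0.10812205]
0.73 [ 0.5472 -0.0329] 0.188 along -111.8
0.7 [ 0.546  -0.0356] 0.1846 along -114.7
0.6 [ 0.5423 -0.0439] 0.1727 along -123.8
0.5 [ 0.5392 -0.051 ] 0.1599 along -131.6
0.4 [ 0.5365 -0.057 ] 0.1464 along -138.2
0.3 [ 0.5344 -0.0617] 0.1323 along -143.3
0.2 [ 0.5329 -0.0651] 0.1178 along -147.0
0.1 [ 0.532  -0.0671] 0.103 along -149.3
0 [ 0.5317 -0.0678] 0.088 along -150.0
```

View pics/s4.png

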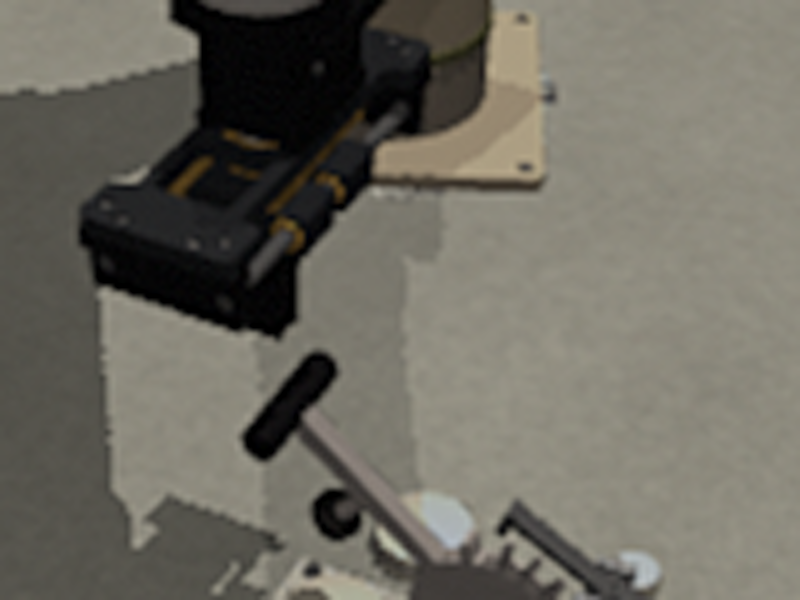

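```bash
python3 - <<'E'
from h import *
c=load('scene3')
print((proj(c,[[.5445,-.0435,.227],[.5445,-.0435,.219],[.5445,-.0435,.289],[.5445+.095*.914,-.0435-.095*.406,.289]])-[205,110])*5)
P=cloud(c)
for u,v in [(180,290),(270,310),(200,240),(120,250),(260,400),(290,405)]: print(u,v,P[110+v//5,205+u//5].round(3))
E
```

```text
[[264.78922622 310.45691035]
 [265.1724494  323.63910441]
 [261.65254186 202.53407269]
 [153.57437559 320.76129043]]
180 290 [ 0.627 -0.071  0.302]
270 310 [ 0.556 -0.04   0.237]
200 240 [ 0.63  -0.061  0.331]
120 250 [ 0.623 -0.095  0.319]
260 400 [ 0.349 -0.067 -0.001]
290 405 [ 0.554 -0.032  0.176]
```

>>> {"api": "apply_moves", "payload": {
  "increments": [
    {"grip": 255, "xyz": [-2, -9, 15], "rotation": [0, 0, 0]},
    {"grip": 255, "xyz": [-2, -9, 28], "rotation": [0, 0, -0.7]},
    {"grip": 255, "xyz": [-2, -9, 34], "rotation": [0, 0, -0.7]},
    {"grip": 255, "xyz": [-2, -8, 40], "rotation": [0, 0, -0.7]},
    {"grip": 255, "xyz": [-2, -5, 45], "rotation": [0, 0, -0.7]}
  ]
}}

```text
time: 6.18
ee_pos: [0.5435, -0.039, 0.1794]
eef_rot: [0.978, -0.206, -0.0, 0.004]
ft_force: [-4.5, -4.5, 8.7]
width: 0.0005
```

```bash
python3 plan.py .5392 -.051 .16 -23.8
```

```text
t 6.175 p [ 0.5435 -0.039   0.1794] F [-4.49 -4.55  8.65] w 0.0005 q [ 0.59  0.26 -0.7   1.71  0.19  1.23 -0.57]
xyz [ 0.9 12.5 19.5] rot [ 0.47 -0.08 -0.02]
```

>>> {"api": "apply_moves", "payload": {
  "increments": [
    {"grip": 255, "xyz": [1, 3, 5], "rotation": [0, 0, 0]},
    {"grip": 255, "xyz": [1, 7, 11], "rotation": [0, 0, 0]},
    {"grip": 255, "xyz": [1, 11, 18], "rotation": [0, 0, 0]},
    {"grip": 255, "xyz": [1, 15, 25], "rotation": [0, 0, 0]},
    {"grip": 255, "xyz": [1, 18, 32], "rotation": [0, 0, 0]}
  ]
}}

```text
time: 6.8
ee_pos: [0.5374, -0.0573, 0.148]
eef_rot: [0.978, -0.207, 0.0, 0.005]
ft_force: [-1.7, -1.7, 5.5]
width: 0.0005
```

```bash
python3 plan.py .5344 -.0617 .132 -23.8;  python3 - <<'E'
from h import *
from bench import viewer
c=viewer.camera('scene'); np.savez('scene4.npz',**c); crop(c,225,130,385,250,5,'pics/s5.png')
E
```

```text
t 6.8 p [ 0.5374 -0.0573  0.148 ] F [-1.74 -1.68  5.5 ] w 0.0005 q [ 0.61  0.28 -0.68  1.76  0.2   1.17 -0.55]
xyz [-1.  5. 16.] rot [ 0.52 -0.16 -0.07]
```

View pics/s5.png

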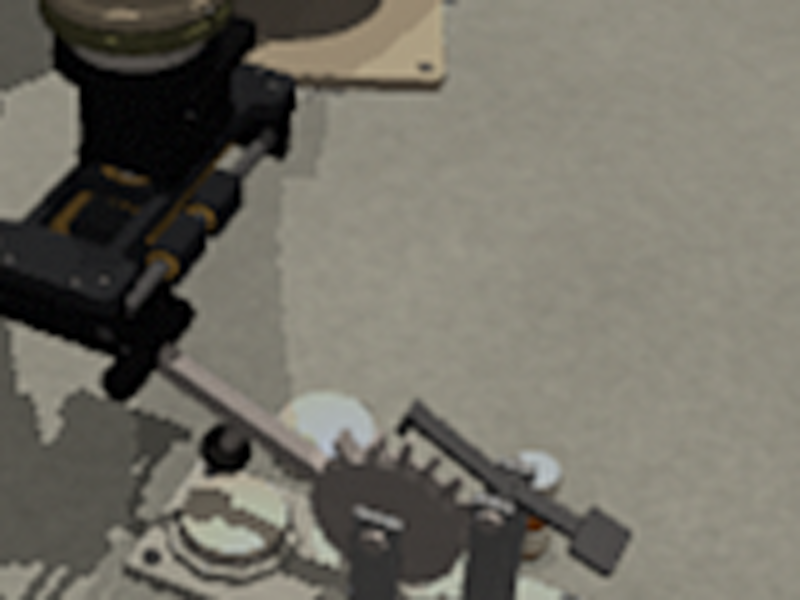

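The arm is turning down with the pawl clear. Continuing along the arc.

>>> {"api": "apply_moves", "payload": {
  "increments": [
    {"grip": 255, "xyz": [0, 2, 8], "rotation": [0, 0, 0]},
    {"grip": 255, "xyz": [0, 5, 16], "rotation": [0, 0, 0]},
    {"grip": 255, "xyz": [0, 7, 24], "rotation": [0, 0, 0]},
    {"grip": 255, "xyz": [0, 9, 32], "rotation": [0, 0, 0]},
    {"grip": 255, "xyz": [0, 11, 40], "rotation": [0, 0, 0]}
  ]
}}

```text
time: 7.48
ee_pos: [0.5327, -0.068, 0.1067]
eef_rot: [0.978, -0.207, 0.0, 0.005]
ft_force: [1.3, -1.4, 2.9]
width: 0.0001
```

```bash
python3 plan.py .5317 -.0678 .088 -23.8
```

```text
t 7.475 p [ 0.5327 -0.068   0.1067] F [ 1.33 -1.4   2.92] w 0.0001 q [ 0.61  0.32 -0.67  1.81  0.23  1.09 -0.55]
xyz [-1.   0.1 18.7] rot [ 0.5  -0.14 -0.09]
```

>>> {"api": "apply_moves", "payload": {
  "increments": [
    {"grip": 255, "xyz": [0, 0, 5], "rotation": [0, 0, 0]},
    {"grip": 255, "xyz": [0, 0, 10], "rotation": [0, 0, 0]},
    {"grip": 255, "xyz": [0, 0, 14], "rotation": [0, 0, 0]},
    {"grip": 255, "xyz": [0, 0, 17], "rotation": [0, 0, 0]},
    {"grip": 255, "xyz": [0, 0, 19], "rotation": [0, 0, 0]}
  ]
}}

```text
time: 8.1
ee_pos: [0.5327, -0.0681, 0.0883]
eef_rot: [0.978, -0.207, 0.0, 0.005]
ft_force: [-8.9, -1.1, 23.7]
width: 0.0005
```

>>> {"api": "apply_moves", "payload": {
  "increments": [
    {"grip": 255, "xyz": [0, 0, 1], "rotation": [0, 0, 0]},
    {"grip": 255, "xyz": [0, 0, 1.5], "rotation": [0, 0, 0]}
  ]
}}

```text
time: 8.35
ee_pos: [0.5327, -0.0681, 0.0884]
eef_rot: [0.978, -0.207, 0.0, 0.005]
ft_force: [-11.3, -1.3, 24.0]
width: 0.0007
```

Hard stop at the predicted height (tip at 0.080). Withdraw.

>>> {"api": "apply_moves", "payload": {
  "increments": [
    {"grip": 255, "xyz": [0, 0, -8], "rotation": [0, 0, 0]},
    {"grip": 255, "xyz": [0, 0, -50], "rotation": [0, 0, 0]},
    {"grip": 255, "xyz": [0, 20, -100], "rotation": [0, 0, 0]},
    {"grip": 255, "xyz": [0, 75, -140], "rotation": [0, 0, 0]},
    {"grip": 255, "xyz": [0, 135, -155], "rotation": [0, 0, 0]}
  ]
}}

```text
time: 8.98
ee_pos: [0.4806, -0.186, 0.2458]
eef_rot: [0.979, -0.205, 0.002, 0.005]
ft_force: [-0.1, -0.8, -1.7]
width: 0.0001
```

>>> {"api": "apply_moves", "payload": {
  "increments": [
    {"grip": 255, "xyz": [0, 60, 0], "rotation": [0, 0, 0]},
    {"grip": 255, "xyz": [0, 100, 0], "rotation": [0, 0, 0]},
    {"grip": 255, "xyz": [0, 100, 0], "rotation": [0, 0, 0]}
  ]
}}

```text
time: 9.35
ee_pos: [0.4388, -0.2804, 0.2465]
eef_rot: [0.978, -0.208, 0.002, 0.005]
ft_force: [-0.6, 1.5, 0.1]
width: 0.0002
```

```bash
python3 - <<'E'
from h import *
from bench import viewer,r
s=r.read_state();print(s['ee_pos'],s['ft_force'],s['joint_vel'])
c=viewer.camera('scene'); np.savez('scene5.npz',**c); crop(c,225,175,365,280,5,'pics/s6.png')
c=viewer.camera('top'); np.savez('top5.npz',**c); cv2.imwrite('pics/t6.png',c['img'])
E
```

```text
[ 0.4388151  -0.28044402  0.24649387] [-0.63615279  1.54631737  0.05099108] [-0.04249012 -0.00297848 -0.06606879  0.00718409 -0.02143891  0.00045916
 -0.03769066]
```

View pics/s6.png

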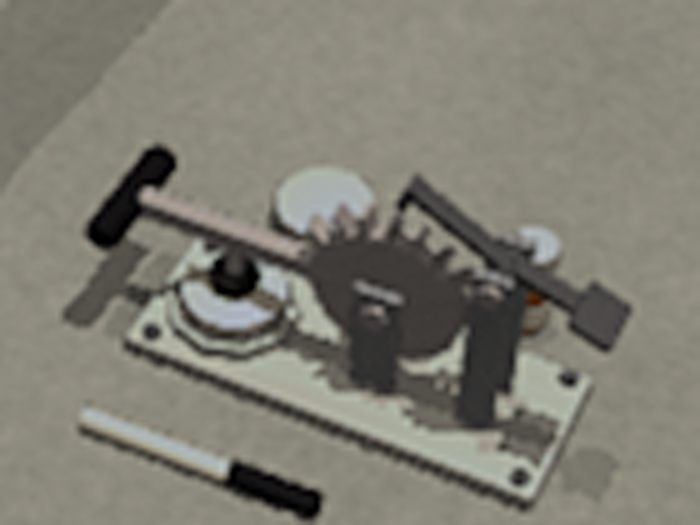

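View pics/t6.png

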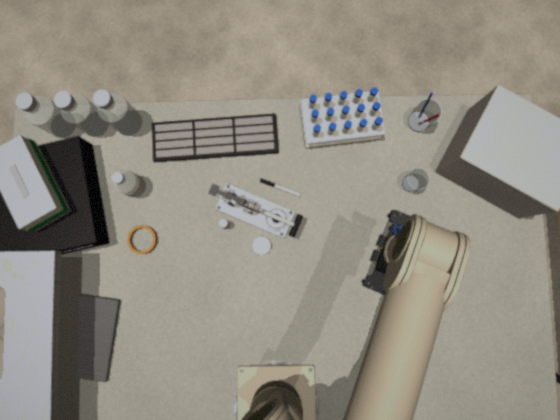

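```bash
python3 - <<'E'
from h import *
c=load('scene5')
P=cloud(c)
for n,ctr,lo in(('handle',(.532,-.068),.05),('tab',(.636,.168),.09)):
    m=(P[...,2]>lo)&(np.hypot(P[...,0]-ctr[0],P[...,1]-ctr[1])<(.03 if n=='handle' else .013));print(n,m.sum(),P[m].mean(0),np.percentile(P[m][:,2],[5,50,95]))
from bench import r
r.close_job()
E
```

```text
handle 170 [ 0.53519421 -0.06221503  0.076366  ] [0.06873268 0.07689645 0.08161036]
tab 71 [0.63591248 0.16817316 0.10990174] [0.10579334 0.10997194 0.11400309]
the job is handed in; nothing more can be done
```

I pressed the thumb tab down to its stop, then pushed the clamp arm fully down onto the cassette, withdrew the hand and handed the job in. It took about 9.5 s.

- **Pawl tab:** With closed fingertips, the force rose from about 3 N to 19 N at 17 mm of travel. The final depth reading puts the tab's top at about 110 mm, down from 128 mm, and the picture shows the nose clear of the teeth.
- **Clamp arm:** I pushed the crossbar down along its arc until it stopped hard at 24 N, with the fingertips at 80 mm. That is the height expected for a level arm. The final depth reading puts the crossbar's top at about 80 mm, so its centre is at about 70 mm. The picture shows the pad resting on the cassette in its nest.
- **Surroundings:** In the final pictures the other bench items look unmoved. The arm hides part of the tip tray in the top view, and I made no numeric check of their positions. The gripper is about 0.2 m from the clamp and touching nothing.

No check failed. The two cameras disagreed by up to about 6 mm on the first positions of the tab and crossbar, so I used values between them.

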